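# Turn a controller board over onto its mounting panel

### The arm

A 6-joint arm with a two-finger parallel gripper is mounted at the origin on the work surface. World frame = base frame: x ahead of the robot, y to its left, z up, the work surface at z = 0. Lengths are in m, angles in degrees, forces in N, time in s.
With the tool pointing down it reaches from about 0.25 to 0.725 m from the base axis. Payload 9.7 kg.
Tool frame: the origin (TCP) lies on the centre line of the jaws, within the pads' length; the fingertips stand 14 mm ahead of it and the grasp point (between the pads) lies 5 mm behind it; z points along the fingers, y is the line along which they close (so a half turn about z gives the same grasp; the last joint's range is limited). The gripper opens to 85 mm and grips with 20 to 120 N. Pads are 22 mm wide; open, the fingers measure 114 mm over their backs; the gripper's body (76 mm by 85 mm) begins 54 mm behind the grasp point. The pads swing forward as they close: fully open they stand 13 mm farther back than shut.
Start: joints at [-68.067, 4.979, 10.078, 95.1, 0, 90], TCP at [0.205, -0.51, 0.245] pointing down, gripper open.
Joint ranges: [-179.16, 179.16], [-48.56, 103.87], [-65.8, 70.77], [-126.05, 130.52], [-82.76, 87.17], [-180, 180]. Speed limits (degrees/s): [127.2, 127.2, 147.25, 180, 180, 180].

### API

Orientations are given as [roll, pitch, yaw] about the fixed x, y, z axes, in that order (R = Rz(yaw) Ry(pitch) Rx(roll)).
In Python, from workcell import bot, camera, get_calibration, ticket gives the robot as it stands. The module is installed in compiled form; this text tells all that it offers.
- The arm moves only by the tool send_rows, never from a script. Its arguments are lists of equal length, an entry for each row: "linear": the shift along the tool's x, y, z in m, a list of three; "twist": the turn, a rotation vector about the tool's x, y, z in units of 10 degrees (1.0 is 10 degrees), a list of three; "gripper": the opening in per cent of the stroke, from 0 (shut) to 100 (fully open). In form: {"linear": [[x, y, z], ...], "twist": [[wx, wy, wz], ...], "gripper": [gripper, ...]}. A call has 1 to 8 rows; each row shifts and turns the commanded pose from where the row before left it, along the tool's axes as they then stand; what a row does not reach is not made up. A row lasts 1/8 s, in which the tool goes at most 62.5 mm and 10.7 degrees, less where a joint would pass 70% of its speed; a pose out of reach is approached as far as the arm can. A call with a gripper value outside its range is refused whole. The fingers move at their own pace and stop on an object; "grip_force" is the grip in N (left out, the last holds). Time passes only in rows, so rows that do not move let the fingers close. It gives the time, the measured TCP pose, the force, the opening and the grip force at its end, in the units of the state.
- bot.get_obs(): the state, without advancing time (a new reading comes with each control period).
- camera(name): name is "scene" or "top"; returns the picture (420x560x3 uint8, red, green, blue); there is no depth.
- get_calibration(name): a dict with "fx", "fy", "cx", "cy" (pixels), "origin" and "orientation" of the camera in the world. Camera axes: x right, y down, z forward; pixel columns grow to the right and rows downward; lengths in m; the calibration is good to about 2 mm. A picture is of the moment at which its call begins. get_calibration takes no time and is no camera call.
- ticket.job_done(): hands the job in; it is judged then, once.
The state is a dict: "time": time; "q": joint angles; "qd": joint speeds; "joint_efforts": joint torques, N m; "ee_pos": TCP position; "tcp_rot": TCP orientation; "wrist_force": force on the tool from outside, world axes, zero at the start; "torque": the same for the moment, N m; "opening": finger opening in m; "grasp_force": force on a finger pad.
Only numpy, scipy, OpenCV 4.12 (cv2) and the standard library are available. Lean on these libraries where they do the work, as an engineer would, in place of code of your own. Each camera call takes 0.05 s, during which the arm holds its last target. There are 200 camera calls.

### The job

The blue controller board lies on the red bench with its components underneath. Without picking it up, push it with the fingertips against the front edge of the plywood mounting panel until it tips up on edge and turns over onto the panel, component side up, then push it on until none of it hangs over the panel's front edge. Leave everything else where it is.

Things in the scene. Friction and masses are not known exactly. Their poses are not given: they have to be found in the camera images.
- board: Loose blue circuit board, 72 (x) by 110 mm (y), 0.07 kg. Starts upside down, z up: bare solder side on top, resting on two black header strips (8 mm high, 3.5 mm inside the long edges) and a green terminal block of that height. Origin: mid-board, level with those connectors' ends, on the bench; the 2 mm thick board lies 8 to 10 mm along z, so its rim is 8 to 10 mm up. Turned over, z points down.
- corner_a (a point): corner of the board at its -x, -y, half-way through its 2 mm thickness (9 mm along z from the origin): 9 mm above the bench at the start, 1 mm above the panel's top when turned over
- corner_b (a point): corner of the board at its -x, +y, likewise
- corner_c (a point): corner of the board at its +x, +y, likewise
- corner_d (a point): corner of the board at its +x, -y, likewise
- panel: Plywood panel fixed on the bench, 240 (x) by 400 mm (y), 15 mm thick. Origin: centre of its underside; x points away from the robot, z up. Its front edge, an upright face 15 mm high at x = -120 mm, faces the board, whose long side starts within 0.3 rad of it. The top is bare for x below +20 mm, y within 110 mm; power supply, breaker and terminals stand behind, up to 75 mm above the bench.
- screwdriver: screwdriver lying on the bench beside the board, along its x, about 200 mm long, loose; to be left alone
- jar: clear jar of brass stand-offs, white lid, 50 mm across, 58 mm high, on the bench beside the board, loose; origin under its centre; to be left alone
- tape: roll of yellow tape lying on the panel near its right or left end, 68 mm across, 18 mm high, loose; origin under its centre; to be left alone
- relay: small green relay module with two blue relays on the panel near the other end, 50 x 36 x 19 mm, loose; origin under its centre; to be left alone
- mug: blue mug, 80 mm across, 95 mm high, on the bench to the right, loose; origin under its centre; to be left alone
- bell_jar: glass bell jar with a red apple on a round wooden foot, 132 mm across, 200 mm high, on the bench to the left, loose; origin under its centre; to be left alone

How it is judged (in metres and radians):
On the way, in this order (a step that is already met when the one before it is completed fails the run):
1. the board stands up on one long edge against the panel's front edge (angle between board's own z axis and vertical between 0.8 and 2.2 rad and ((height (world z) of corner_a below 0.03 m and x of corner_a in the frame of panel between -0.15 and -0.105 m) or (height (world z) of corner_b below 0.03 m and x of corner_b in the frame of panel between -0.15 and -0.105 m) or (height (world z) of corner_c below 0.03 m and x of corner_c in the frame of panel between -0.15 and -0.105 m) or (height (world z) of corner_d below 0.03 m and x of corner_d in the frame of panel between -0.15 and -0.105 m))), for 0.04 s.
2. the board lies on the panel with its components up (angle between board's own z axis and vertical above 2.95 rad and height (world z) of board above 0.018 m), for 0.1 s.
At the end, for the whole second after the job is handed in: The board lies flat (within 0.1 rad) on the plywood panel, component side up and at rest, no corner more than 4 mm out over the panel's front edge; the screwdriver, jar, tape, relay module, mug and bell jar are within 15 mm of where they were (angle between board's own z axis and vertical above 3.04 rad and height (world z) of board between 0.022 and 0.028 m and x of corner_a in the frame of panel between -0.124 and 0.05 m and y of corner_a in the frame of panel between -0.2 and 0.2 m and x of corner_b in the frame of panel between -0.124 and 0.05 m and y of corner_b in the frame of panel between -0.2 and 0.2 m and x of corner_c in the frame of panel between -0.124 and 0.05 m and y of corner_c in the frame of panel between -0.2 and 0.2 m and x of corner_d in the frame of panel between -0.124 and 0.05 m and y of corner_d in the frame of panel between -0.2 and 0.2 m and linear speed of board below 0.01 m/s and angular speed of board below 0.1 rad/s and distance of each of screwdriver, jar, tape, relay, mug, bell_jar from where it was at the start of the episode below 0.015 m); the robot touches nothing.
It fails at once if the board is lifted or carried: all of it is more than 32 mm above the bench, or its middle more than 75 mm (height (world z) of each of corner_a, corner_b, corner_c, corner_d above 0.032 m or height (world z) of board above 0.075 m).
It fails at once if something else is moved by more than 20 mm (distance of any of screwdriver, jar, tape, relay, mug, bell_jar from where it was at the start of the episode above 0.02 m).
It also fails if it takes over 67 s, if anything falls off the work surface, if the arm or the gripper's body presses on something with over 40 N, if the wrist force passes 120 N, or if a joint passes its speed limit or range.

## Working session

There is one attempt and no reset: what is moved stays moved. The work goes in short steps, Python scripts to look and compute and a tool call to move; the robot and the scene stay as the last step left them, time stands still between calls to the robot, and variables do not carry over. Pictures are saved under pics/ and viewed, at most 10 in all, crops included, and the job is handed in when it is done.

Besides the shell and the picture viewer there is one more tool, called after ">>>" by a JSON object that holds its "method" and its "body", one argument or row to a line. send_rows: Moves the arm, as the interface text tells. Its arguments: {"type":"object","properties":{"linear":{"type":"array"},"twist":{"type":"array"},"gripper":{"type":"array"},"grip_force":{"type":"number"}},"required":["linear","twist","gripper"]}

```bash
mkdir -p pics; cat > h.py <<'E'
import numpy as np, cv2
from workcell import bot, camera, get_calibration, ticket
from scipy.spatial.transform import Rotation as R
def cal(n):
    c=get_calibration(n); o=c["orientation"]; o=np.array(o,float)
    M=o if o.shape==(3,3) else R.from_euler('xyz',o,degrees=True).as_matrix()
    return c,np.array(c["origin"]),M
def ray(n,u,v,z):
    c,o,M=cal(n); d=M@np.array([(u-c["cx"])/c["fx"],(v-c["cy"])/c["fy"],1]); return o+d*(z-o[2])/d[2]
def snap(n,name):
    im=camera(n); cv2.imwrite(f"pics/{name}.png",im[:,:,::-1]); return im
E
python3 - <<'E'
from h import *
for n in("top","scene"):
    print(get_calibration(n)); snap(n,n+"0")
o=bot.get_obs();print(o)
E
```

```text
{'fx': 495.9738536567176, 'fy': 495.9738536567176, 'cx': 278.64130883491157, 'cy': 217.24030967352797, 'origin': array([ 0.38861779, -0.03362957,  1.39607333]), 'orientation': array([-169.74474093,    0.18908169,  -89.39286076])}
{'fx': 421.6125889672938, 'fy': 421.6125889672938, 'cx': 282.40812673707245, 'cy': 208.12721521616604, 'origin': array([1.32916549, 0.19265369, 0.93135346]), 'orientation': array([-140.32101887,    1.00199844,  105.76153595])}
{'time': 0.1, 'q': array([-6.80677373e+01,  5.00825939e+00,  1.00407925e+01,  9.50978303e+01,
       -4.48123000e-04,  8.99985127e+01]), 'qd': array([ 0.01223814, -0.04306389,  0.12193919, -0.07216446,  0.12216844,
        0.01860154]), 'joint_efforts': array([ 1.13090788e-03, -5.21559548e+01,  4.65653658e+01,  1.59334496e-02,
        3.46100842e-05,  1.04231657e-05]), 'ee_pos': array([ 0.2053668 , -0.51004159,  0.24466707]), 'tcp_rot': array([-1.79934703e+02,  4.46427663e-04,  2.19337505e+01]), 'wrist_force': array([-0.3526154 , -0.15271789, -0.05411244]), 'torque': array([ 0.01281627, -0.02338261,  0.0245022 ]), 'grasp_force': 0.0, 'opening': 0.08568857101039573}
```

View pics/top0.png

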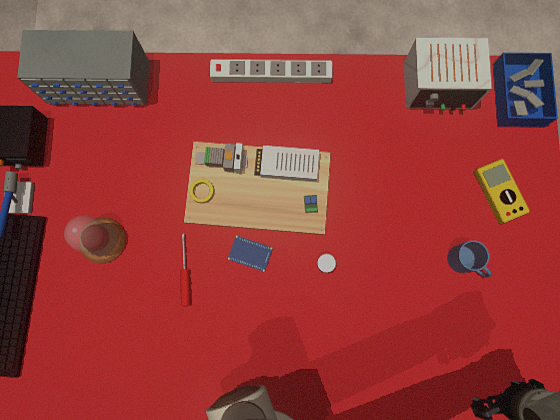

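View pics/scene0.png

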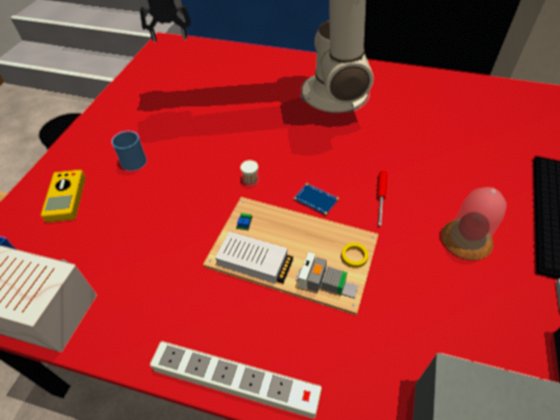

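The top view shows the board at about (250,253) with the panel in front of it, front edge running (184,223)–(325,234). The screwdriver is at (185,270), the jar lid at (327,263), the tape at (202,191) and the relay at (310,204). The scene view agrees with this.

```bash
cat >> h.py <<'E'
def big(m,roi):
    k=np.zeros(m.shape,np.uint8); x0,y0,x1,y1=roi; k[y0:y1,x0:x1]=m[y0:y1,x0:x1]
    cs,_=cv2.findContours(k,cv2.RETR_EXTERNAL,cv2.CHAIN_APPROX_NONE)
    return max(cs,key=cv2.contourArea)
def boxw(n,c,z):   # min-area rectangle in the world plane z
    P=np.array([ray(n,u,v,z)[:2] for u,v in c[:,0,:]])
    r=cv2.minAreaRect((P*1000).astype(np.float32)); return r,cv2.boxPoints(r)
E
python3 - <<'E'
from h import *
im=cv2.imread("pics/top0.png")[:,:,::-1].astype(int); r,g,b=im[...,0],im[...,1],im[...,2]
c=big(((b>r)&(b>50)).astype(np.uint8),(220,225,285,280)); q,p=boxw("top",c,.01);print("board",q,p.round(1))
k=big(((g>90)).astype(np.uint8),(170,130,345,245)); q,p=boxw("top",k,.015);print("panel",q,p.round(1))
# front edge: lowest panel-coloured row by column
P=[]
for u in range(192,318):
    v=np.where(g[200:245,u]>90)[0].max()+200
    P.append(ray("top",u,v+.5,.015)[:2])
P=np.array(P);f=np.polyfit(P[:,1],P[:,0],1);print("edge x=",f,"resid",np.std(P[:,0]-np.polyval(f,P[:,1])),"y",P[:,1].min(),P[:,1].max())
print("jar",ray("top",326.7,263.3,.058)); print("tip",ray("top",184,235,.005),ray("top",186,304,.01)); print("tape",ray("top",202.5,191,.025),"relay",ray("top",310.5,204,.03))
big_=cv2.resize(im[195:315,165:345].astype(np.uint8)[:,:,::-1],None,fx=4.4,fy=4.4,interpolation=cv2.INTER_CUBIC);cv2.imwrite("pics/c0.png",big_)
E
```

```text
board ((536.5503540039062, 53.65260314941406), (109.86930847167969, 70.09758758544922), 72.07725524902344) [[486.3  12.2]
 [553.   -9.4]
 [586.8  95.1]
 [520.1 116.7]]
panel ((730.9490356445312, 34.622528076171875), (399.99322509765625, 248.12734985351562), 85.75981140136719) [[ 592.4 -155.7]
 [ 839.9 -174. ]
 [ 869.5  224.9]
 [ 622.   243.2]]
edge x= [0.06561991 0.59905902] resid 0.013612050200581054 y -0.1347913037851185 0.21825518537228406
jar [ 0.50578062 -0.15752309  0.058     ]
tip [0.58641309 0.24126247 0.005     ] [0.39392605 0.22620504 0.01      ]
tape [0.71012982 0.19039929 0.025     ] relay [ 0.67444363 -0.11568545  0.03      ]
```

View pics/c0.png

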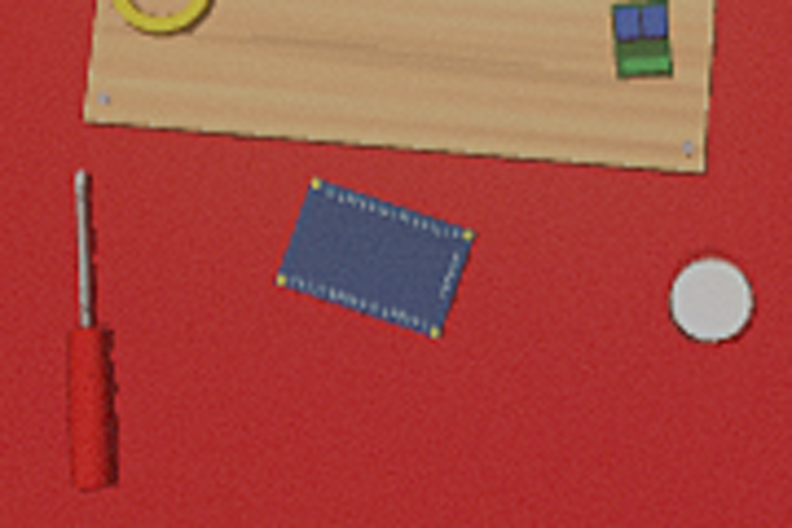

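>>> {"method": "send_rows", "body": {
  "linear": [
    [0,0,0],
    [0,0,0],
    [0,0,0],
    [0.0147,-0.042,0.004],
    [0.0147,-0.042,0.004],
    [0.0147,-0.042,0.004],
    [0.0147,-0.042,0.004],
    [0.0147,-0.042,0.004]
  ],
  "twist": [
    [0,0,0.872],
    [0,0,0.872],
    [0,0,0.873],
    [0,0,0],
    [0,0,0],
    [0,0,0],
    [0,0,0],
    [0,0,0]
  ],
  "gripper": [60,60,60,60,60,60,60,60]
}}

```text
time: 1.1
ee_pos: [0.2945, -0.3048, 0.2249]
tcp_rot: [-180.0, 0.0, -4.3]
wrist_force: [-0.1, -0.4, -0.0]
opening: 0.0513
grasp_force: 0.0
```

>>> {"method": "send_rows", "body": {
  "linear": [
    [0.0147,-0.042,0.004],
    [0.0147,-0.042,0.004],
    [0.0147,-0.042,0.004],
    [0.0147,-0.042,0.004],
    [0.0147,-0.042,0.004],
    [0.0147,-0.042,0.004],
    [0.0147,-0.042,0.004],
    [0.0147,-0.042,0.004]
  ],
  "twist": [
    [0,0,0],
    [0,0,0],
    [0,0,0],
    [0,0,0],
    [0,0,0],
    [0,0,0],
    [0,0,0],
    [0,0,0]
  ],
  "gripper": [60,60,60,60,60,60,60,60]
}}

```text
time: 2.1
ee_pos: [0.4351, -0.0087, 0.1932]
tcp_rot: [-178.7, 0.0, -1.9]
wrist_force: [0.2, -0.5, 0.3]
opening: 0.0514
grasp_force: 0.0
```

>>> {"method": "send_rows", "body": {
  "linear": [
    [0,0,0],
    [0,0,0]
  ],
  "twist": [
    [0,0,0],
    [0,0.8,0]
  ],
  "gripper": [60,60]
}}

```text
time: 2.35
ee_pos: [0.4355, -0.012, 0.1915]
tcp_rot: [-178.7, -7.8, -2.4]
wrist_force: [0.1, 0.0, 1.8]
opening: 0.0514
grasp_force: 0.0
```

```bash
cat >> h.py <<'E'
YP=np.radians(-4.24); N=np.array([np.cos(YP),np.sin(YP)]); T=np.array([-N[1],N[0]]); O=np.array([.6072,.0438])
def nt(p): d=np.array(p[:2])-O; return d@N, d@T
def st():
    o=bot.get_obs(); n,t=nt(o["ee_pos"]); Rm=R.from_euler('xyz',o["tcp_rot"],degrees=True).as_matrix()
    a=np.degrees(np.arcsin(Rm[:2,2]@N)); print("t%.2f n%.1f t%.1f z%.1f a%.1f"%(o["time"],n*1e3,t*1e3,o["ee_pos"][2]*1e3,a),o["tcp_rot"].round(1),"F",o["wrist_force"].round(1),"q",o["q"].round(0),"open",round(o["opening"],4))
def look(name,x0=165,y0=195,x1=345,y1=315,n="top"):
    im=camera(n); c=im[y0:y1,x0:x1,::-1]; cv2.imwrite(f"pics/{name}.png",cv2.resize(c,None,fx=4.4,fy=4.4,interpolation=cv2.INTER_CUBIC)); return im
E
python3 -c "from h import *; st()"
```

```text
t2.35 n-167.1 t-68.3 z191.5 a7.7 [-178.7   -7.8   -2.4] F [0.1 0.  1.8] q [ -2. -19. -18.  83.   1. 180.] open 0.0514
```

```bash
cat >> h.py <<'E'
def goal(n,t,z,a,k=1):   # TCP target, mm and deg; tool flipped half turn: tool x = -N, so tips forward = -twist y
    o=bot.get_obs(); R0=R.from_euler('xyz',o["tcp_rot"],degrees=True)
    d=np.array([*N,0])*np.sin(np.radians(a))+np.array([0,0,-np.cos(np.radians(a))]); y=np.array([*T,0])
    R1=R.from_matrix(np.c_[np.cross(y,d),y,d]); p=np.r_[O+N*n/1e3+T*t/1e3,z/1e3]-o["ee_pos"]
    print("lin",(R0.inv().apply(p)/k).round(4),"twist",((R0.inv()*R1).as_rotvec(degrees=True)/10/k).round(3), "then lin in goal frame",(R1.inv().apply(p)).round(4))
E

```

>>> {"method": "send_rows", "body": {
  "linear": [
    [0,0,0],
    [0,0,0],
    [0,0,0],
    [0,0,0],
    [0,0,0],
    [0,0,0],
    [0,0,0],
    [0,0,0]
  ],
  "twist": [
    [0,-0.8,0],
    [0,0,-1.05],
    [0,0,-1.05],
    [0,0,-1.05],
    [0,0,-1.05],
    [0,0,-1.05],
    [0,0,-1.05],
    [0,0,-1.05]
  ],
  "gripper": [60,60,60,60,60,60,60,60]
}}

```text
time: 3.35
ee_pos: [0.4343, -0.0124, 0.1936]
tcp_rot: [-179.6, -1.3, 71.6]
wrist_force: [0.2, 1.2, -0.8]
opening: 0.0513
grasp_force: 0.0
```

>>> {"method": "send_rows", "body": {
  "linear": [
    [0,0,0],
    [0,0,0],
    [0,0,0],
    [0,0,0],
    [0,0,0],
    [0,0,0],
    [0,0,0],
    [0,0,0]
  ],
  "twist": [
    [0,0,-1.05],
    [0,0,-1.05],
    [0,0,-1.05],
    [0,0,-1.05],
    [0,0,-1.05],
    [0,0,-1.05],
    [0,0,-1.05],
    [0,0,-1.05]
  ],
  "gripper": [60,60,60,60,60,60,60,60]
}}

```text
time: 4.35
ee_pos: [0.4343, -0.0124, 0.1936]
tcp_rot: [178.8, -0.5, 155.6]
wrist_force: [1.1, 0.5, 0.1]
opening: 0.0511
grasp_force: 0.0
```

```bash
python3 -c "
from h import *; st(); goal(-155,5,120,8)"
```

```text
t4.35 n-168.2 t-68.9 z193.6 a-0.1 [178.8  -0.5 155.6] F [1.1 0.5 0.1] q [ -2. -12. -11.  90.   1.  22.] open 0.0511
lin [0.0124 0.0723 0.0753] twist [-0.012 -0.822 -2.022] then lin in goal frame [-0.0029  0.0739  0.0748]
```

>>> {"method": "send_rows", "body": {
  "linear": [
    [0,0,0],
    [0,0,0],
    [-0.0015,0.037,0.0374],
    [-0.0015,0.037,0.0374],
    [0,0,0]
  ],
  "twist": [
    [-0.006,-0.411,-1.011],
    [-0.006,-0.411,-1.011],
    [0,0,0],
    [0,0,0],
    [0,0,0]
  ],
  "gripper": [60,60,60,60,60]
}}

```text
time: 4.97
ee_pos: [0.4525, 0.0617, 0.1171]
tcp_rot: [-180.0, 7.6, 175.3]
wrist_force: [-0.3, 0.3, 0.2]
opening: 0.0516
grasp_force: 0.0
```

```bash
python3 -c "
from h import *; st(); goal(-155,5,30,8)"
```

```text
t4.97 n-155.6 t6.4 z117.1 a7.6 [-180.     7.6  175.3] F [-0.3  0.3  0.2] q [  9. -16. -24.  75.  -2.  13.] open 0.0516
lin [ 0.0109 -0.0014  0.0864] twist [-0.007 -0.039 -0.048] then lin in goal frame [ 0.0115 -0.0014  0.0863]
```

>>> {"method": "send_rows", "body": {
  "linear": [
    [0.004,-0.0004,0.029],
    [0.004,-0.0005,0.029],
    [0.004,-0.0005,0.028],
    [0,0,0]
  ],
  "twist": [
    [0,-0.04,-0.048],
    [0,0,0],
    [0,0,0],
    [0,0,0]
  ],
  "gripper": [60,60,60,60]
}}

```text
time: 5.48
ee_pos: [0.4531, 0.0587, 0.0322]
tcp_rot: [-179.9, 8.1, 175.6]
wrist_force: [-1.1, 0.0, 1.9]
opening: 0.0511
grasp_force: 0.0
```

>>> {"method": "send_rows", "body": {
  "linear": [
    [0.0007,0,0.005],
    [0.0007,0,0.005],
    [0,0,0.003],
    [0,0,0]
  ],
  "twist": [
    [0,0,0],
    [0,0,0],
    [0,0,0],
    [0,0,0]
  ],
  "gripper": [60,60,60,60]
}}

```text
time: 5.98
ee_pos: [0.4546, 0.0602, 0.02]
tcp_rot: [-180.0, 8.3, 175.8]
wrist_force: [0.2, 0.3, 0.2]
opening: 0.0512
grasp_force: 0.0
```

```bash
python3 -c "
from h import *; st(); look('c1')"
```

```text
t5.97 n-153.4 t5.1 z20.0 a8.3 [-180.     8.3  175.8] F [0.2 0.3 0.2] q [  9. -14. -33.  63.  -2.  13.] open 0.0512
```

View pics/c1.png

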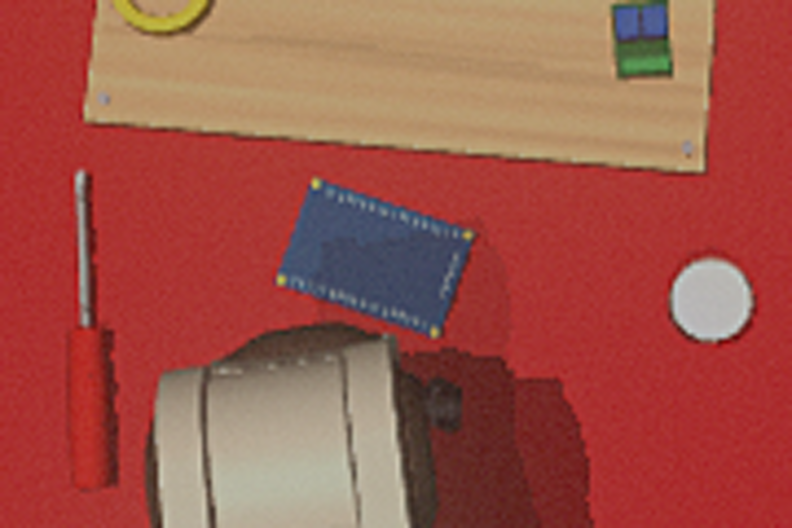

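The board hasn't moved (crop corners (315,183), (469,235), (436,333), (281,281)), and the gripper is behind it. Next I'll probe for the bench height.

>>> {"method": "send_rows", "body": {
  "linear": [
    [0.0003,0,0.002],
    [0.0003,0,0.002],
    [0.0003,0,0.002]
  ],
  "twist": [
    [0,0,0],
    [0,0,0],
    [0,0,0]
  ],
  "gripper": [60,60,60]
}}

```text
time: 6.4
ee_pos: [0.4545, 0.0602, 0.0137]
tcp_rot: [-180.0, 8.3, 175.8]
wrist_force: [0.9, 0.9, -0.3]
opening: 0.0512
grasp_force: 0.0
```

>>> {"method": "send_rows", "body": {
  "linear": [
    [0.0003,0,0.0015],
    [0,0,0]
  ],
  "twist": [
    [0,0,0],
    [0,0,0]
  ],
  "gripper": [60,60]
}}

```text
time: 6.65
ee_pos: [0.4544, 0.0601, 0.0122]
tcp_rot: [-180.0, 8.3, 175.8]
wrist_force: [0.2, -0.3, -0.5]
opening: 0.0513
grasp_force: 0.0
```

>>> {"method": "send_rows", "body": {
  "linear": [
    [0.0003,0,0.0015],
    [0,0,0]
  ],
  "twist": [
    [0,0,0],
    [0,0,0]
  ],
  "gripper": [60,60]
}}

```text
time: 6.9
ee_pos: [0.4547, 0.0602, 0.0116]
tcp_rot: [-180.0, 8.3, 175.8]
wrist_force: [-3.4, -1.1, 5.9]
opening: 0.0514
grasp_force: 3.3
```

>>> {"method": "send_rows", "body": {
  "linear": [
    [-0.0003,0,-0.0018],
    [-0.005,0,0.0007],
    [-0.005,0,0.0007],
    [-0.005,0,0.0007],
    [-0.005,0,0.0007],
    [-0.005,0,0.0007],
    [-0.005,0,0.0007],
    [-0.005,0,0.0007]
  ],
  "twist": [
    [0,0,0],
    [0,0,0],
    [0,0,0],
    [0,0,0],
    [0,0,0],
    [0,0,0],
    [0,0,0],
    [0,0,0]
  ],
  "gripper": [60,60,60,60,60,60,60,60]
}}

```text
time: 7.9
ee_pos: [0.49, 0.0575, 0.0128]
tcp_rot: [-180.0, 8.3, 175.8]
wrist_force: [-0.8, 1.0, -0.7]
opening: 0.0508
grasp_force: 0.1
```

>>> {"method": "send_rows", "body": {
  "linear": [
    [-0.004,0,0.0006],
    [-0.004,0,0.0006],
    [-0.004,0,0.0006],
    [-0.004,0,0.0006],
    [0,0,0]
  ],
  "twist": [
    [0,0,0],
    [0,0,0],
    [0,0,0],
    [0,0,0],
    [0,0,0]
  ],
  "gripper": [60,60,60,60,60]
}}

```text
time: 8.52
ee_pos: [0.5061, 0.0564, 0.0128]
tcp_rot: [-180.0, 8.3, 175.8]
wrist_force: [-0.1, -0.6, -0.1]
opening: 0.051
grasp_force: 0.0
```

```bash
cat >> h.py <<'E'
def board(im):
    im=im.astype(int); r,g,b=im[...,0],im[...,1],im[...,2]
    c=big(((b>r)&(b>50)&(b>g+15)).astype(np.uint8),(215,205,290,280)); q,p=boxw("top",c,.01)
    print("rect",np.round(q[1],1),np.round(q[2],1)); print("corners n,t",[tuple(np.round(np.array(nt(x/1000))*1e3,1)) for x in p])
E
python3 -c "
from h import *; st(); board(look('c2'))"
```

```text
t8.53 n-101.8 t5.0 z12.8 a8.3 [-180.     8.3  175.8] F [-0.1 -0.6 -0.1] q [  7.  -6. -27.  61.  -2.  11.] open 0.051
rect [109.   58.1] 80.6
corners n,t [(np.float64(-78.0), np.float64(-41.0)), (np.float64(-20.2), np.float64(-46.2)), (np.float64(-10.5), np.float64(62.4)), (np.float64(-68.3), np.float64(67.6))]
```

View pics/c2.png

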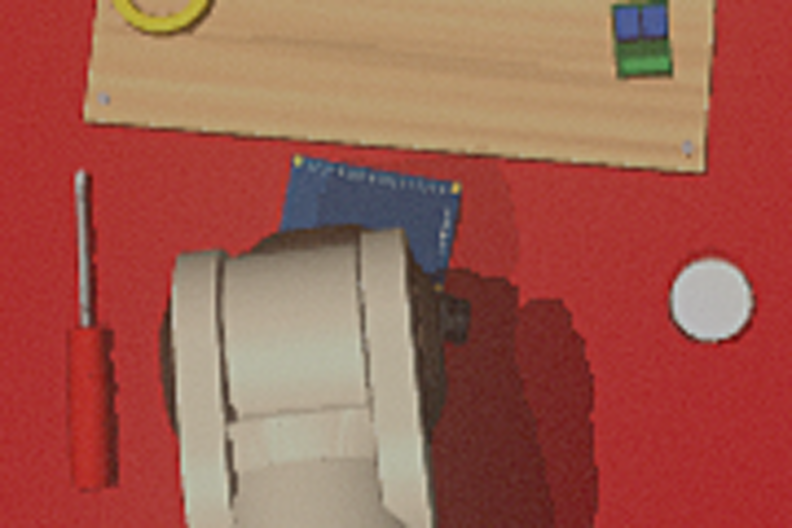

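The board is straightening as it moves. Its front edge is at crop (298,160)–(457,188), 10–20 mm from the panel, so I'll keep pushing.

>>> {"method": "send_rows", "body": {
  "linear": [
    [-0.004,0,0.0006],
    [-0.004,0,0.0006],
    [-0.004,0,0.0006],
    [-0.002,0,0.0003],
    [-0.001,0,0.0001],
    [0,0,0]
  ],
  "twist": [
    [0,0,0],
    [0,0,0],
    [0,0,0],
    [0,0,0],
    [0,0,0],
    [0,0,0]
  ],
  "gripper": [60,60,60,60,60,60]
}}

```text
time: 9.32
ee_pos: [0.521, 0.0552, 0.0128]
tcp_rot: [-180.0, 8.3, 175.8]
wrist_force: [0.3, -0.2, -0.0]
opening: 0.0517
grasp_force: 0.0
```

>>> {"method": "send_rows", "body": {
  "linear": [
    [-0.001,0,0.0001],
    [0,0,0]
  ],
  "twist": [
    [0,0,0],
    [0,0,0]
  ],
  "gripper": [60,60]
}}

```text
time: 9.57
ee_pos: [0.522, 0.0552, 0.0129]
tcp_rot: [-180.0, 8.3, 175.8]
wrist_force: [-0.2, 0.3, 0.6]
opening: 0.0514
grasp_force: 0.0
```

>>> {"method": "send_rows", "body": {
  "linear": [
    [-0.001,0,0.0001],
    [0,0,0]
  ],
  "twist": [
    [0,0,0],
    [0,0,0]
  ],
  "gripper": [60,60]
}}

```text
time: 9.82
ee_pos: [0.523, 0.0551, 0.0129]
tcp_rot: [-180.0, 8.3, 175.8]
wrist_force: [0.2, 0.3, -0.2]
opening: 0.051
grasp_force: 0.0
```

```bash
python3 -c "
from h import *; st()"
```

```text
t9.82 n-84.8 t5.0 z12.9 a8.3 [-180.     8.3  175.8] F [ 0.2  0.3 -0.2] q [  7.  -4. -25.  61.  -2.  11.] open 0.051
```

Expected contact is about here, so I'll creep.

>>> {"method": "send_rows", "body": {
  "linear": [
    [-0.001,0,0.0001],
    [0,0,0]
  ],
  "twist": [
    [0,0,0],
    [0,0,0]
  ],
  "gripper": [60,60]
}}

```text
time: 10.07
ee_pos: [0.524, 0.055, 0.0129]
tcp_rot: [-180.0, 8.3, 175.8]
wrist_force: [0.4, 0.9, 0.7]
opening: 0.0512
grasp_force: 0.0
```

>>> {"method": "send_rows", "body": {
  "linear": [
    [-0.001,0,0.0001],
    [0,0,0]
  ],
  "twist": [
    [0,0,0],
    [0,0,0]
  ],
  "gripper": [60,60]
}}

```text
time: 10.32
ee_pos: [0.5246, 0.055, 0.0128]
tcp_rot: [-180.0, 8.2, 175.8]
wrist_force: [-3.8, -0.4, 1.3]
opening: 0.0512
grasp_force: 1.5
```

>>> {"method": "send_rows", "body": {
  "linear": [
    [-0.001,0,0.0001],
    [0,0,0]
  ],
  "twist": [
    [0,0,0],
    [0,0,0]
  ],
  "gripper": [60,60]
}}

```text
time: 10.58
ee_pos: [0.5248, 0.0549, 0.0126]
tcp_rot: [-180.0, 8.1, 175.8]
wrist_force: [-8.8, 1.4, 4.4]
opening: 0.0512
grasp_force: 3.8
```

```bash
python3 -c "
from h import *; st(); im=look('c3')
s=camera('scene'); c=s[165:255,240:375,::-1]
cv2.imwrite('pics/s3.png',np.vstack([cv2.resize(cv2.imread('pics/c3.png'),(540,360))[:, :],cv2.resize(c,(540,240),interpolation=cv2.INTER_CUBIC)]))"
```

```text
t10.57 n-83.0 t5.0 z12.6 a8.1 [-180.     8.1  175.8] F [-8.8  1.4  4.4] q [  7.  -4. -25.  61.  -2.  11.] open 0.0512
```

View pics/s3.png

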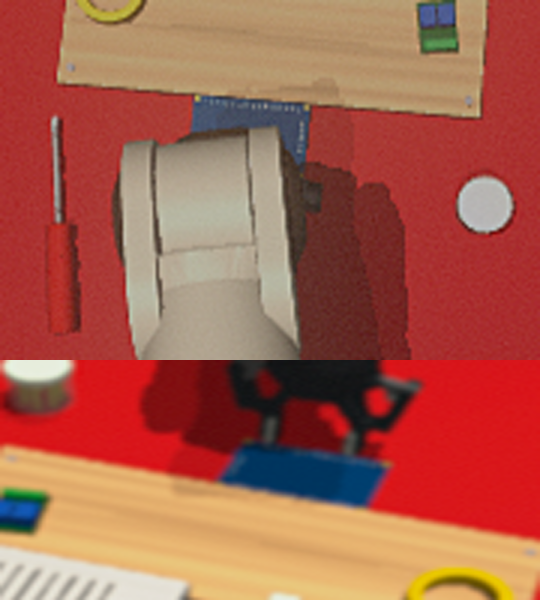

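The board is flush against the panel: its front edge runs (196,97)–(308,107) in the top half of the picture, and both fingertips touch the rear rim. With about 9 N of press on, I'll start lifting by friction.

>>> {"method": "send_rows", "body": {
  "linear": [
    [-0.0003,0,-0.0015],
    [-0.0003,0,-0.0015],
    [-0.0003,0,-0.0015],
    [-0.0003,0,-0.0015],
    [0,0,0]
  ],
  "twist": [
    [0,0,0],
    [0,0,0],
    [0,0,0],
    [0,0,0],
    [0,0,0]
  ],
  "gripper": [60,60,60,60,60]
}}

```text
time: 11.3
ee_pos: [0.5249, 0.0549, 0.0183]
tcp_rot: [-180.0, 8.1, 175.8]
wrist_force: [-7.2, 0.8, -0.5]
opening: 0.0512
grasp_force: 3.3
```

```bash
python3 -c "
from h import *; st(); look('c4')
s=camera('scene'); c=s[185:250,270,::-1] if 0 else s[175:245,270:360,::-1]
cv2.imwrite('pics/s4.png',cv2.resize(c,None,fx=7,fy=7,interpolation=cv2.INTER_CUBIC))"
```

```text
t11.30 n-82.9 t5.0 z18.3 a8.1 [-180.     8.1  175.8] F [-7.2  0.8 -0.5] q [  7.  -4. -24.  61.  -2.  11.] open 0.0512
```

View pics/s4.png

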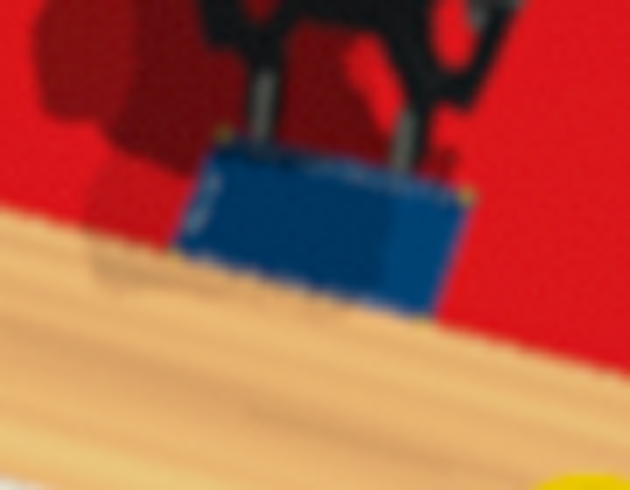

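The scene shows the fingertips still on the rear rim, with corners at crop (225,135) and (468,197). I'll raise a bit more and check that the force holds.

>>> {"method": "send_rows", "body": {
  "linear": [
    [-0.0003,0,-0.0015],
    [-0.0004,0,-0.0015],
    [-0.0004,0,-0.0015],
    [0,0,0]
  ],
  "twist": [
    [0,0,0],
    [0,0,0],
    [0,0,0],
    [0,0,0]
  ],
  "gripper": [60,60,60,60]
}}

```text
time: 11.9
ee_pos: [0.5254, 0.0549, 0.023]
tcp_rot: [-180.0, 8.1, 175.8]
wrist_force: [-5.9, 1.7, 1.2]
opening: 0.0512
grasp_force: 3.3
```

```bash
cat >> h.py <<'E'
def pix(n,p):
    c,o,M=cal(n); d=M.T@(np.array(p)-o); return np.array([c["cx"]+c["fx"]*d[0]/d[2],c["cy"]+c["fy"]*d[1]/d[2]])
def P3(n,t,z): return np.r_[O+N*n/1e3+T*t/1e3,z/1e3]
def tilt(save=None):
    # rear-left corner pad of the board in the scene picture, against the arc it should lie on
    s=camera("scene").astype(int); h=cv2.cvtColor(s.astype(np.uint8),cv2.COLOR_RGB2HSV)
    m=((h[...,0]>95)&(h[...,0]<118)&(h[...,1]>120)&(h[...,2]>60)).astype(np.uint8)
    c=big(m,(285,130,350,235)); b=cv2.boxPoints(cv2.minAreaRect(c)); print("blue hull px",np.round(sorted(b.tolist(),key=lambda q:q[1]),1).tolist(),"area",cv2.contourArea(c))
    if save: cv2.imwrite(f"pics/{save}.png",cv2.resize(s[130:260,250:390,::-1].astype(np.uint8),None,fx=4.2,fy=4.2,interpolation=cv2.INTER_CUBIC))
    for th in (0,5,10,15,20,30,45,60,75,90):
        a=np.radians(th); print(th,[pix("scene",P3(-72*np.cos(a),8+y,9+72*np.sin(a))).round(1).tolist() for y in(-55,55)])
E
python3 -c "
from h import *; st(); tilt('s5')"
```

```text
t11.90 n-82.4 t5.0 z23.0 a8.1 [-180.     8.1  175.8] F [-5.9  1.7  1.2] q [  7.  -4. -24.  62.  -2.  11.] open 0.0512
blue hull px [[299.9, 192.2], [335.9, 201.2], [295.4, 210.4], [331.4, 219.4]] area 588.5
0 [[299.3, 193.8], [335.8, 203.2]]
5 [[299.3, 192.4], [335.9, 201.9]]
10 [[299.3, 191.2], [336.0, 200.6]]
15 [[299.1, 190.1], [336.1, 199.6]]
20 [[299.0, 189.2], [336.1, 198.7]]
30 [[298.4, 187.8], [335.9, 197.3]]
45 [[297.2, 187.0], [335.2, 196.7]]
60 [[295.5, 188.0], [334.1, 197.9]]
75 [[293.4, 190.7], [332.5, 200.7]]
90 [[291.2, 194.9], [330.7, 205.2]]
```

```bash
cat >> h.py <<'E'
def tcp(th,a,cz):
    th,a=np.radians([th,a]); s,c=np.sin,np.cos; zp=max(10*c(th)-3.5*s(th),0)
    return np.array([-72*c(th)-2*s(th)-(cz*s(a)+11*c(a)), zp+72*s(th)-2*c(th)-(-cz*c(a)+11*s(a))])
def inc(p0,a0,p1,a1):
    # row: shift first (in old tool axes) then turn
    d=np.array(p1)-p0; a=np.radians(a0)
    return [round((-d[0]*np.cos(a)-d[1]*np.sin(a))/1e3,4),0,round((d[0]*np.sin(a)-d[1]*np.cos(a))/1e3,4)],[0,round(-(a1-a0)/10,3),0]
def plan(W):
    L=[inc(tcp(*p),p[1],tcp(*q),q[1]) for p,q in zip(W,W[1:])]
    print("lin",[l for l,_ in L]); print("tw",[w for _,w in L]); print("end",tcp(*W[-1]).round(1))
E
python3 -c "
from h import *; print(tcp(8,8,6),tcp(9,8,6)); plan([(8+2*i,8+1.2*i,6) for i in range(7)])
print('next');plan([(20+2.5*i,15.2+1*i,6+.1*i) for i in range(9)])
print('next');plan([(40+2.5*i,23.2+.8*i,6.8+.1*i) for i in range(9)])
print('next');plan([(60+3*i,29.6+.3*i,7.6) for i in range(9)])"
```

```text
[-83.30563451  21.86620627] [-83.15441681  23.02797188]
lin [[np.float64(-0.0005), 0, np.float64(-0.002)], [np.float64(-0.0006), 0, np.float64(-0.002)], [np.float64(-0.0008), 0, np.float64(-0.0019)], [np.float64(-0.0009), 0, np.float64(-0.0018)], [np.float64(-0.001), 0, np.float64(-0.0018)], [np.float64(-0.0011), 0, np.float64(-0.0017)]]
tw [[0, -0.12, 0], [0, -0.12, 0], [0, -0.12, 0], [0, -0.12, 0], [0, -0.12, 0], [0, -0.12, 0]]
end [-80.5  33.9]
next
lin [[np.float64(-0.0016), 0, np.float64(-0.0022)], [np.float64(-0.0018), 0, np.float64(-0.0021)], [np.float64(-0.0019), 0, np.float64(-0.0019)], [np.float64(-0.002), 0, np.float64(-0.0018)], [np.float64(-0.0021), 0, np.float64(-0.0016)], [np.float64(-0.0022), 0, np.float64(-0.0015)], [np.float64(-0.0023), 0, np.float64(-0.0013)], [np.float64(-0.0024), 0, np.float64(-0.0011)]]
tw [[0, -0.1, 0], [0, -0.1, 0], [0, -0.1, 0], [0, -0.1, 0], [0, -0.1, 0], [0, -0.1, 0], [0, -0.1, 0], [0, -0.1, 0]]
end [-69.2  52.1]
next
lin [[np.float64(-0.0025), 0, np.float64(-0.001)], [np.float64(-0.0026), 0, np.float64(-0.0008)], [np.float64(-0.0027), 0, n
[... 212 characters left out ...]
at64(-0.0028), 0, np.float64(0.0002)]]
tw [[0, -0.08, 0], [0, -0.08, 0], [0, -0.08, 0], [0, -0.08, 0], [0, -0.08, 0], [0, -0.08, 0], [0, -0.08, 0], [0, -0.08, 0]]
end [-51.1  64.5]
next
lin [[np.float64(-0.0035), 0, np.float64(0.0005)], [np.float64(-0.0035), 0, np.float64(0.0007)], [np.float64(-0.0034), 0, np.float64(0.0009)], [np.float64(-0.0035), 0, np.float64(0.0009)], [np.float64(-0.0036), 0, np.float64(0.0009)], [np.float64(-0.0036), 0, np.float64(0.0011)], [np.float64(-0.0035), 0, np.float64(0.0013)], [np.float64(-0.0034), 0, np.float64(0.0015)]]
tw [[0, -0.03, 0], [0, -0.03, 0], [0, -0.03, 0], [0, -0.03, 0], [0, -0.03, 0], [0, -0.03, 0], [0, -0.03, 0], [0, -0.03, 0]]
end [-22.9  72. ]
```

>>> {"method": "send_rows", "body": {
  "linear": [
    [-0.0005,0,-0.002],
    [-0.0006,0,-0.002],
    [-0.0008,0,-0.0019],
    [0,0,0]
  ],
  "twist": [
    [0,-0.12,0],
    [0,-0.12,0],
    [0,-0.12,0],
    [0,0,0]
  ],
  "gripper": [60,60,60,60]
}}

```text
time: 12.45
ee_pos: [0.5265, 0.0548, 0.0294]
tcp_rot: [-180.0, 11.8, 175.8]
wrist_force: [-6.4, 1.3, 1.8]
opening: 0.0516
grasp_force: 3.1
```

>>> {"method": "send_rows", "body": {
  "linear": [
    [-0.0009,0,-0.0018],
    [-0.001,0,-0.0018],
    [-0.0011,0,-0.0017],
    [0,0,0]
  ],
  "twist": [
    [0,-0.12,0],
    [0,-0.12,0],
    [0,-0.12,0],
    [0,0,0]
  ],
  "gripper": [60,60,60,60]
}}

```text
time: 12.95
ee_pos: [0.5282, 0.0547, 0.0352]
tcp_rot: [-180.0, 15.4, 175.8]
wrist_force: [-7.5, 0.0, 2.5]
opening: 0.051
grasp_force: 3.3
```

```bash
python3 -c "
from h import *; st(); tilt('s6')"|head -2
```

```text
t12.95 n-79.6 t5.0 z35.2 a15.4 [-180.    15.4  175.8] F [-7.5  0.   2.5] q [  7. -11. -30.  56.  -3.  11.] open 0.051
blue hull px [[300.7, 189.9], [336.2, 199.6], [295.2, 209.9], [330.8, 219.6]] area 679.0
```

View pics/s6.png

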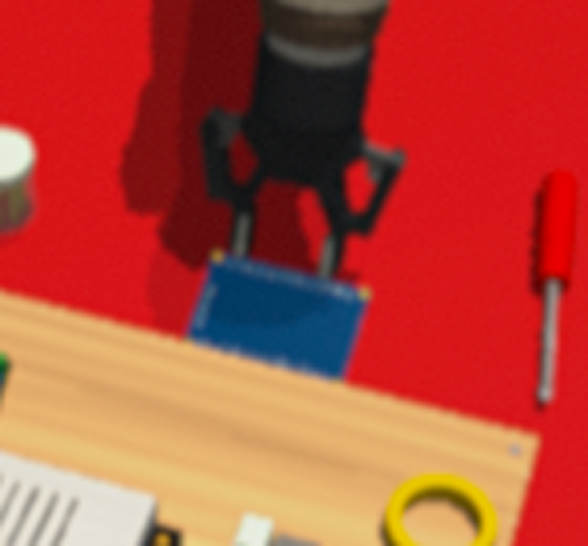

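The board is tilting up between the panel face and the fingertips (rear corners at crop (217,257) and (364,294)). The force direction of about 18° agrees with the tilt, so I'll carry on along the arc.

>>> {"method": "send_rows", "body": {
  "linear": [
    [-0.0016,0,-0.0022],
    [-0.0018,0,-0.0021],
    [-0.0019,0,-0.0019],
    [-0.002,0,-0.0018],
    [0,0,0]
  ],
  "twist": [
    [0,-0.1,0],
    [0,-0.1,0],
    [0,-0.1,0],
    [0,-0.1,0],
    [0,0,0]
  ],
  "gripper": [60,60,60,60,60]
}}

```text
time: 13.62
ee_pos: [0.5342, 0.0543, 0.0459]
tcp_rot: [-180.0, 19.5, 175.8]
wrist_force: [-0.1, 0.1, 1.1]
opening: 0.0515
grasp_force: 0.1
```

>>> {"method": "send_rows", "body": {
  "linear": [
    [-0.0021,0,-0.0016],
    [-0.0022,0,-0.0015],
    [-0.0023,0,-0.0013],
    [-0.0024,0,-0.0011],
    [0,0,0]
  ],
  "twist": [
    [0,-0.1,0],
    [0,-0.1,0],
    [0,-0.1,0],
    [0,-0.1,0],
    [0,0,0]
  ],
  "gripper": [60,60,60,60,60]
}}

```text
time: 14.25
ee_pos: [0.5404, 0.0538, 0.054]
tcp_rot: [-180.0, 23.5, 175.8]
wrist_force: [-0.1, 0.1, 0.3]
opening: 0.0512
grasp_force: 0.1
```

```bash
python3 -c "
from h import *; st(); tilt('s7')"|head -2
```

```text
t14.25 n-67.4 t5.0 z54.0 a23.5 [-180.    23.5  175.8] F [-0.1  0.1  0.3] q [  8. -17. -35.  49.  -5.  11.] open 0.0512
blue hull px [[300.1, 188.9], [335.7, 198.4], [294.5, 209.8], [330.1, 219.3]] area 719.5
```

View pics/s7.png

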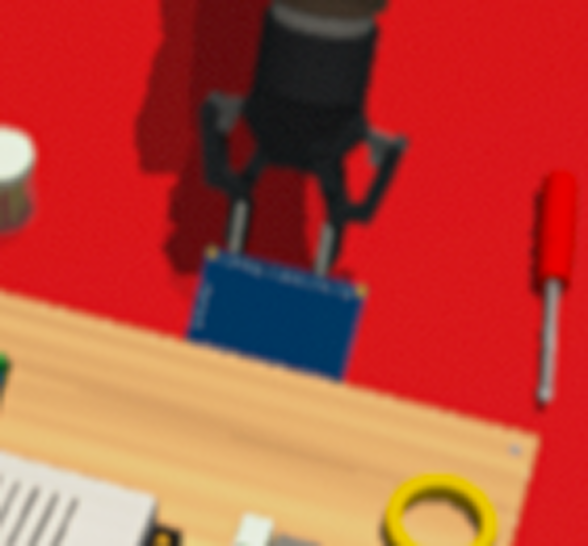

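The board is still held at about 35–40° (rear corners at crop (211,253) and (361,290)), resting lightly on the finger faces. I'll continue.

>>> {"method": "send_rows", "body": {
  "linear": [
    [-0.0028,0,-0.0008],
    [-0.0028,0,-0.0007],
    [-0.0028,0,-0.0006],
    [-0.0028,0,-0.0005],
    [0,0,0]
  ],
  "twist": [
    [0,-0.08,0],
    [0,-0.08,0],
    [0,-0.08,0],
    [0,-0.08,0],
    [0,0,0]
  ],
  "gripper": [60,60,60,60,60]
}}

```text
time: 14.92
ee_pos: [0.5495, 0.0531, 0.061]
tcp_rot: [-180.0, 26.7, 175.8]
wrist_force: [-0.6, -0.1, 0.3]
opening: 0.051
grasp_force: 0.1
```

>>> {"method": "send_rows", "body": {
  "linear": [
    [-0.0028,0,-0.0003],
    [-0.0028,0,-0.0001],
    [-0.0028,0,0],
    [-0.0028,0,0.0002],
    [0,0,0]
  ],
  "twist": [
    [0,-0.08,0],
    [0,-0.08,0],
    [0,-0.08,0],
    [0,-0.08,0],
    [0,0,0]
  ],
  "gripper": [60,60,60,60,60]
}}

```text
time: 15.55
ee_pos: [0.5593, 0.0524, 0.0663]
tcp_rot: [-180.0, 29.9, 175.8]
wrist_force: [0.4, -0.7, -0.4]
opening: 0.051
grasp_force: 0.0
```

```bash
python3 -c "
from h import *; st(); tilt('s8')"
```

```text
t15.55 n-48.4 t5.0 z66.3 a29.9 [-180.    29.9  175.8] F [ 0.4 -0.7 -0.4] q [  8. -20. -38.  43.  -6.  11.] open 0.051
blue hull px [[298.4, 191.0], [334.7, 200.9], [293.4, 209.3], [329.7, 219.2]] area 618.5
0 [[299.3, 193.8], [335.8, 203.2]]
5 [[299.3, 192.4], [335.9, 201.9]]
10 [[299.3, 191.2], [336.0, 200.6]]
15 [[299.1, 190.1], [336.1, 199.6]]
20 [[299.0, 189.2], [336.1, 198.7]]
30 [[298.4, 187.8], [335.9, 197.3]]
45 [[297.2, 187.0], [335.2, 196.7]]
60 [[295.5, 188.0], [334.1, 197.9]]
75 [[293.4, 190.7], [332.5, 200.7]]
90 [[291.2, 194.9], [330.7, 205.2]]
```

The pixels agree with about 60°. Now through the upright.

>>> {"method": "send_rows", "body": {
  "linear": [
    [-0.0035,0,0.0005],
    [-0.0035,0,0.0007],
    [-0.0034,0,0.0009],
    [-0.0035,0,0.0009],
    [0,0,0]
  ],
  "twist": [
    [0,-0.03,0],
    [0,-0.03,0],
    [0,-0.03,0],
    [0,-0.03,0],
    [0,0,0]
  ],
  "gripper": [60,60,60,60,60]
}}

```text
time: 16.23
ee_pos: [0.5736, 0.0514, 0.0718]
tcp_rot: [-180.0, 31.2, 175.7]
wrist_force: [-3.2, -0.7, 4.8]
opening: 0.0514
grasp_force: 3.1
```

```bash
python3 -c "
from h import *; st(); tilt('s9')"|head -2
```

```text
t16.23 n-34.1 t5.1 z71.8 a31.2 [-180.    31.2  175.7] F [-3.2 -0.7  4.8] q [  8. -19. -38.  41.  -6.  11.] open 0.0514
blue hull px [[297.3, 193.4], [333.5, 203.5], [293.0, 208.9], [329.2, 219.0]] area 469.5
```

>>> {"method": "send_rows", "body": {
  "linear": [
    [-0.003,0,0.0018],
    [-0.003,0,0.0018],
    [-0.003,0,0.0018],
    [0,0,0]
  ],
  "twist": [
    [0,0,0],
    [0,0,0],
    [0,0,0],
    [0,0,0]
  ],
  "gripper": [60,60,60,60]
}}

```text
time: 16.77
ee_pos: [0.5861, 0.0505, 0.0751]
tcp_rot: [180.0, 31.5, 175.7]
wrist_force: [-4.1, -1.9, 16.8]
opening: 0.0514
grasp_force: 7.8
```

```bash
python3 -c "
from h import *; st(); tilt('s10')"|head -2
```

```text
t16.77 n-21.5 t5.2 z75.1 a31.5 [180.   31.5 175.7] F [-4.1 -1.9 16.8] q [  8. -18. -36.  41.  -6.  10.] open 0.0514
blue hull px [[304.1, 198.8], [303.6, 200.4], [320.1, 202.8], [319.6, 204.4]] area 10.0
```

>>> {"method": "send_rows", "body": {
  "linear": [
    [-0.0014,0,-0.001],
    [-0.0026,0,0.0015],
    [-0.0026,0,0.0015],
    [0,0,0]
  ],
  "twist": [
    [0,0,0],
    [0,0,0],
    [0,0,0],
    [0,0,0]
  ],
  "gripper": [60,60,60,60]
}}

```text
time: 17.32
ee_pos: [0.5924, 0.0501, 0.0762]
tcp_rot: [180.0, 31.5, 175.7]
wrist_force: [-2.4, -1.3, 13.6]
opening: 0.0513
grasp_force: 6.3
```

```bash
python3 -c "
from h import *; st(); tilt('s11')"|head -2
```

```text
t17.32 n-15.2 t5.2 z76.2 a31.5 [180.   31.5 175.7] F [-2.4 -1.3 13.6] q [  8. -17. -35.  41.  -6.  10.] open 0.0513
blue hull px [[315.1, 203.5], [314.5, 205.9], [327.4, 206.6], [326.8, 208.9]] area 4.5
```

>>> {"method": "send_rows", "body": {
  "linear": [
    [-0.0025,0,-0.0005],
    [-0.003,0,0.0012],
    [-0.003,0,0.0018],
    [0,0,0]
  ],
  "twist": [
    [0,0,0],
    [0,0,0],
    [0,0,0],
    [0,0,0]
  ],
  "gripper": [60,60,60,60]
}}

```text
time: 17.88
ee_pos: [0.6001, 0.0495, 0.0768]
tcp_rot: [180.0, 31.3, 175.7]
wrist_force: [-1.2, -0.8, 7.6]
opening: 0.0511
grasp_force: 3.3
```

```bash
python3 -c "
from h import *; st(); tilt('s12')"|head -2
```

```text
t17.88 n-7.6 t5.2 z76.8 a31.3 [180.   31.3 175.7] F [-1.2 -0.8  7.6] q [  7. -16. -34.  41.  -6.  10.] open 0.0511
blue hull px [[296.1, 200.5], [295.6, 202.6], [327.4, 208.4], [326.9, 210.5]] area 26.5
```

View pics/s12.png

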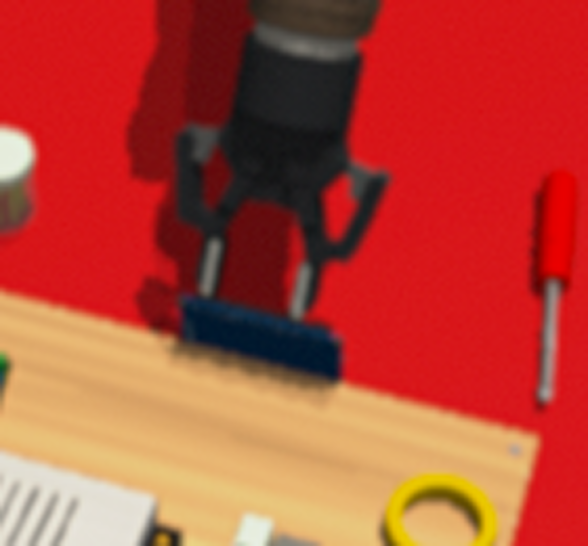

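The board stands upright, its top edge at crop (182,298)–(340,340), with both fingertips behind it. I'll keep pushing forward until it tips.

>>> {"method": "send_rows", "body": {
  "linear": [
    [-0.003,0,0.0018],
    [-0.003,0,0.0018],
    [-0.003,0,0.0018],
    [0,0,0]
  ],
  "twist": [
    [0,0,0],
    [0,0,0],
    [0,0,0],
    [0,0,0]
  ],
  "gripper": [60,60,60,60]
}}

```text
time: 18.42
ee_pos: [0.6085, 0.0487, 0.0739]
tcp_rot: [-180.0, 31.0, 175.8]
wrist_force: [0.3, 0.4, -1.3]
opening: 0.0511
grasp_force: 0.0
```

```bash
cat >> h.py <<'E'
def panelboard(im,roi=(215,170,290,250),z=.017):
    # everything that is neither wood nor red bench in the roi of the top view
    h=cv2.cvtColor(im,cv2.COLOR_RGB2HSV); m=((h[...,0]>85)&(h[...,0]<130)&(h[...,1]>60)&(h[...,2]>35)).astype(np.uint8)
    c=big(cv2.morphologyEx(m,cv2.MORPH_CLOSE,np.ones((3,3))),roi); q,p=boxw("top",c,z)
    print("area px",cv2.contourArea(c),"rect",np.round(q[1],1)); print([[round(float(v)*1e3,1) for v in nt(x/1000)] for x in p])
E
python3 -c "
from h import *; st(); tilt('s13'); panelboard(look('c13'))"|grep -v "^[0-9]"
```

```text
t18.43 n1.0 t5.0 z73.9 a31.0 [-180.    31.   175.8] F [ 0.3  0.4 -1.3] q [  7. -14. -33.  40.  -6.  10.] open 0.0511
blue hull px [[294.2, 204.8], [322.2, 211.6], [290.8, 218.9], [318.8, 225.7]] area 177.0
area px 265.5 rect [106.5  45.4]
[[-1.6, -38.5], [43.8, -38.9], [44.6, 67.6], [-0.7, 68.0]]
```

The force dropped to zero, so it has tipped over. I'll back off to measure.

>>> {"method": "send_rows", "body": {
  "linear": [
    [0.006,0,-0.027],
    [0.022,0,-0.013],
    [0.022,0,-0.013],
    [0.02,0,-0.012],
    [0,0,0]
  ],
  "twist": [
    [0,0,0],
    [0,0,0],
    [0,0,0],
    [0,0,0],
    [0,0,0]
  ],
  "gripper": [60,60,60,60,60]
}}

```text
time: 19.15
ee_pos: [0.5147, 0.0558, 0.0941]
tcp_rot: [-180.0, 31.1, 175.8]
wrist_force: [0.5, -0.4, -0.2]
opening: 0.0506
grasp_force: 0.0
```

```bash
python3 -c "
from h import *; st(); panelboard(look('c14'))
s=camera('scene'); cv2.imwrite('pics/s14.png',s[...,::-1]); h=cv2.cvtColor(s,cv2.COLOR_RGB2HSV)
m=((h[...,0]>90)&(h[...,0]<125)&(h[...,1]>90)&(h[...,2]>25)).astype(np.uint8)
c=big(cv2.morphologyEx(m,cv2.MORPH_CLOSE,np.ones((5,5))),(270,180,350,260)); q,p=boxw('scene',c,.017); print('scene',cv2.contourArea(c),np.round(q[1],1),[[round(float(v)*1e3,1) for v in nt(x/1000)] for x in p])"
```

```text
t19.15 n-93.1 t5.1 z94.1 a31.1 [-180.    31.1  175.8] F [ 0.5 -0.4 -0.2] q [ 10. -29. -42.  47.  -7.  12.] open 0.0506
area px 731.0 rect [107.8  70.5]
[[-26.7, -39.4], [43.8, -39.9], [44.6, 67.9], [-26.0, 68.4]]
scene 476.5 [103.5  61.7] [[-21.2, -38.3], [40.5, -38.1], [40.3, 65.4], [-21.4, 65.3]]
```

It's flat on the panel, from n about -27 to +44 mm, so about 27 mm hangs over the front edge. I'll bring the tips upright at about 19.5 mm, behind the near header strip, and push.

```bash
python3 -c "
from h import *; goal(-62,10,30,0)"
```

```text
lin [0.0078 0.0048 0.0706] twist [0.000e+00 3.112e+00 1.000e-03] then lin in goal frame [-0.0298  0.0048  0.0645]
```

>>> {"method": "send_rows", "body": {
  "linear": [
    [0,0,0],
    [0,0,0],
    [0,0,0],
    [0,0.009,0.032],
    [-0.015,0,0.0323],
    [-0.015,0,0],
    [0,0,0]
  ],
  "twist": [
    [0,1.037,0],
    [0,1.037,0],
    [0,1.037,0],
    [0,0,0],
    [0,0,0],
    [0,0,0],
    [0,0,0]
  ],
  "gripper": [60,60,60,60,60,60,60]
}}

```text
time: 20.12
ee_pos: [0.5477, 0.0622, 0.0308]
tcp_rot: [-180.0, 0.0, 175.7]
wrist_force: [0.1, 0.2, 1.2]
opening: 0.0512
grasp_force: 0.0
```

```bash
python3 -c "
from h import *; st();goal(-3,14,30,0)"
```

```text
t20.12 n-60.7 t14.0 z30.8 a0.0 [-180.     0.   175.7] F [0.1 0.2 1.2] q [  6.   7. -12.  71.  -0.  11.] open 0.0512
lin [-0.0577  0.      0.0008] twist [-0.     0.002 -0.003] then lin in goal frame [-0.0577  0.      0.0008]
```

>>> {"method": "send_rows", "body": {
  "linear": [
    [-0.008,0,0.0008],
    [-0.008,0,0],
    [-0.008,0,0],
    [-0.005,0,0],
    [-0.005,0,0],
    [-0.005,0,0],
    [-0.005,0,0],
    [0,0,0]
  ],
  "twist": [
    [0,0,0],
    [0,0,0],
    [0,0,0],
    [0,0,0],
    [0,0,0],
    [0,0,0],
    [0,0,0],
    [0,0,0]
  ],
  "gripper": [60,60,60,60,60,60,60,60]
}}

```text
time: 21.12
ee_pos: [0.5904, 0.0591, 0.029]
tcp_rot: [-180.0, -0.0, 175.8]
wrist_force: [0.5, 0.0, -0.5]
opening: 0.0513
grasp_force: 0.0
```

>>> {"method": "send_rows", "body": {
  "linear": [
    [-0.005,0,0],
    [-0.005,0,0],
    [-0.004,0,0],
    [0,0,0]
  ],
  "twist": [
    [0,0,0],
    [0,0,0],
    [0,0,0],
    [0,0,0]
  ],
  "gripper": [60,60,60,60]
}}

```text
time: 21.62
ee_pos: [0.6043, 0.0581, 0.0291]
tcp_rot: [-180.0, -0.0, 175.8]
wrist_force: [0.5, -0.5, 0.1]
opening: 0.0509
grasp_force: 0.0
```

```bash
python3 -c "
from h import *; st(); panelboard(look('c15'),(215,160,290,250))"
```

```text
t21.62 n-3.9 t14.0 z29.1 a-0.0 [-180.    -0.   175.8] F [ 0.5 -0.5  0.1] q [ 5. 14. -4. 72. -0. 10.] open 0.0509
area px 6.0 rect [11.6  8.5]
[[62.4, -29.5], [63.1, -38.0], [74.6, -37.0], [73.9, -28.5]]
```

>>> {"method": "send_rows", "body": {
  "linear": [
    [0.008,0,0],
    [0.02,0,-0.03],
    [0.05,0,-0.03],
    [0.05,0,0],
    [0.03,0,0],
    [0,0,0],
    [0,0,0]
  ],
  "twist": [
    [0,0,0],
    [0,0,0],
    [0,0,0],
    [0,0,0],
    [0,0,0],
    [0,0,0],
    [0,0,0]
  ],
  "gripper": [60,60,60,60,60,60,60]
}}

```text
time: 22.55
ee_pos: [0.4469, 0.0699, 0.0895]
tcp_rot: [180.0, 0.0, 175.8]
wrist_force: [-0.2, 0.7, 0.4]
opening: 0.0516
grasp_force: 0.0
```

```bash
python3 -c "
from h import *; st(); im=look('c16'); panelboard(im,(215,160,290,250))
a=cv2.imread('pics/top0.png')[...,::-1].astype(int)
for nm,(x,y,u,v) in dict(jar=(312,248,342,278),driver=(176,230,194,308),tape=(188,176,217,206),relay=(300,192,322,216)).items():
    print(nm,np.abs(im[y:v,x:u].astype(int)-a[y:v,x:u]).mean().round(1))"
```

```text
t22.55 n-161.7 t14.2 z89.5 a0.0 [180.    0.  175.8] F [-0.2  0.7  0.4] q [  9.  -9. -20.  78.  -0.  13.] open 0.0516
area px 623.5 rect [107.7  69.8]
[[5.3, -39.5], [75.1, -39.6], [75.2, 68.1], [5.4, 68.2]]
jar 2.9
driver 19.0
tape 2.3
relay 2.5
```

The board is fully on the panel, 5 mm inside the front edge. The screwdriver region differs from the first picture, so I'll check that.

```bash
python3 -c "
from h import *
im=camera('top').astype(int); a=cv2.imread('pics/top0.png')[...,::-1].astype(int)
d=np.abs(im-a).mean(2)[230:310,172:198]; print(d.reshape(8,10,26).mean(1).round(0)[:, ::4]); 
for i in (a,im):
    m=(i.min(2)>90)[230:275,176:194]; ys,xs=np.where(m); print('shaft',len(xs),xs.mean()+176,ys.min()+230,ys.max()+230)
s0=cv2.imread('pics/scene0.png')[...,::-1].astype(int); s=camera('scene').astype(int); print('scene driver diff',np.abs(s-s0)[165:230,370:392].mean())"
```

```text
[[ 3.  3.  4.  3.  2.  4.  4.]
 [ 3.  3.  4.  3.  4. 13. 16.]
 [ 5.  5.  6.  2.  6. 63. 63.]
 [ 4.  4.  5.  3. 34. 77. 77.]
 [ 5.  6.  9.  9. 33. 85. 86.]
 [ 7.  7.  9. 10. 29. 89. 87.]
 [ 7.  7.  8.  9. 12. 87. 86.]
 [ 6.  7.  7. 10. 13. 13. 87.]]
shaft 66 183.15151515151516 233 268
shaft 189 188.32804232804233 233 274
scene driver diff 1.8932400932400932
```

That difference is only the arm overlapping the region in the top view. In the scene view the screwdriver is unchanged (diff 1.9), so I'll hand in.

```bash
python3 -c "
from h import *; print(ticket.job_done())"
```

```text
the job is handed in; nothing more can be done
None
```

The board turned over onto the panel, component side up, and lies flat about 5 mm inside the front edge; the screwdriver, jar, tape and relay showed no movement (mug and bell jar not re-checked), and the job was handed in at about 23 s (no verdict returned).

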